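Unlock the baking-paper dispenser and hold its tension arm open

ROBOT

A 6-joint arm with a two-finger parallel gripper is mounted at the origin on the work surface. World frame = base frame: x ahead of the robot, y to its left, z up, the work surface at z = 0. Lengths are in m, angles in rad, forces in N, time in s.
With the tool pointing down it reaches from about 0.375 to 0.925 m from the base axis. Payload 5.7 kg.
Tool frame: the origin (TCP) lies midway between the tips of the shut fingers; the grasp point (between the pads) lies 19 mm behind it; z points along the fingers, y is the line along which they close (so a half turn about z gives the same grasp; the last joint's range is limited). The gripper opens to 88 mm and grips with 3 to 60 N. Pads are 20 mm wide; open, the fingers measure 115 mm over their backs; the gripper's body (75 mm by 178 mm) begins 61 mm behind the grasp point.
Start: joints at [1.032, 0.359, 1.51, -0, 1.272, -0.115], TCP at [0.247, 0.547, 0.223] pointing down, gripper open.
Joint ranges: [-2.97, 2.97], [-1.01, 2.36], [0.21, 2.38], [-0.96, 4.11], [0.2, 2.71], [-2.98, 2.98]. Speed limits (rad/s): [2.39, 2.39, 3.14, 3.14, 3.14, 3.14].

INTERFACE

Orientations are given as a unit quaternion [x, y, z, w].
In Python, from plant import status, viewer, order gives the robot as it stands.
- The arm moves only by the shell command python3 -m jog 'ROWS' [FORCE]. ROWS is JSON, a list of rows, each an object of numbers: "gripper": the gripper's target within -1 to 1 (shut at 1, half-way at 0, fully open at -1); "tx", "ty", "tz": the shift along the world's x, y, z in units of 25 mm (1.0 is 25 mm); "wx", "wy", "wz": the turn, a rotation vector about the world's x, y, z in units of 5 degrees (1.0 is 5 degrees). A call has 1 to 12 rows; each row shifts and turns the commanded pose from where the row before left it; what a row does not reach is not made up. A row lasts 1/12 s, in which the tool goes at most 41.7 mm and 7.16 degrees, less where a joint would pass 70% of its speed; a pose out of reach is approached as far as the arm can. A call is refused whole if a number of a shift passes 1 or a number of a turn 1, either way. A call with a gripper value outside its range is refused whole. The fingers move at their own pace and stop on an object; FORCE is the grip in N (left out, the last holds). Time passes only in rows, so rows that do not move let the fingers close. It gives the time, the measured TCP pose, the force, the opening and the grip force at its end, in the units of the state.
- status.state(): the state, without advancing time (a new reading comes with each control period).
- viewer.camera(name): name is "scene" or "top"; returns a dict with "frame" (420x560x3 uint8, red, green, blue), "depth" (420x560 float32, m along the optical axis (not along the pixel's ray), 0 where there is no reading), "fx", "fy", "cx", "cy" (pixels), "dist" ([k1, k2, p1, p2, k3] as OpenCV has them; the pictures are not rectified), "R" (3x3) and "t" (3): a world point X has camera coordinates R X + t. Camera axes: x right, y down, z forward; pixel columns grow to the right and rows downward; lengths in m; the calibration is good to about 2 mm. A picture is of the moment at which its call begins.
- order.sign_off(): hands the job in; it is judged then, once.
Trained networks look in a picture, given as the dict that the camera call returned (one of the last four; its "shot" number tells which), for a name from the list of things; names that differ only in an ending like _2 or _b are one class to them, and where a whole thing is asked for, a point or a joint stands for the part that bears it (a point fixed in the world has none). Each returns a list of dicts, best first, with "p" (0 to 1); they miss things now and then, are a little off and sometimes report something else, mostly with a low value. They report only what shows in the picture. A call takes as long as a camera call. They do not tell look-alikes from the thing itself.
- viewer.find_in(picture, target): "centre" ([x, y, z] in m, in the coordinates of the camera as it stood for that picture, good to about 4 mm: the middle of the surface that is visible of it).
The state is a dict: "time": time; "qpos": joint angles; "joint_vel": joint speeds; "effort": joint torques, N m; "tool_pos": TCP position; "eef_rot": TCP orientation; "force": force on the tool from outside, world axes, zero at the start; "moment": the same for the moment, N m; "width": finger opening in m; "gripper_force": force on a finger pad.
Only numpy, scipy, OpenCV 4.12 (cv2) and the standard library are available. Lean on these libraries where they do the work, as an engineer would, in place of code of your own. Each camera call takes 0.05 s, during which the arm holds its last target. There are 200 camera calls.

TASK

The baking-paper dispenser is out of paper and I want to drop a new roll in. Take the blue pin key out of its wooden block, push the red recessed lock button on the dispenser right in with the key's pin until it stays down, and stand the key back in its block with the pin fully in the hole. Then push the orange grip of the sprung tension arm back past its last ratchet click, nearly to the stop, and finish still pushing on it so that it is held back there against its spring (the ratchet alone lets it drop part of the way back); do not shift the flour shaker or the two biscuit cutters.

Things in the scene. Friction and masses are not known exactly. Their poses are not given: they have to be found in the camera images.
- dispenser: The baking-paper dispenser, bolted down: cheeks on a 200 x 352 mm base, 160 mm high without its arm, an empty cardboard core (46 mm diameter, axis 105 mm up) across it. Origin: centre of its underside; x points from its front (robot's side) to its back, y along the core to its left. Grey lock housing (70 x 52 mm) outside the left (+y) cheek, toothed ratchet and brass pawl outside the right.
- button_hole (a point): Centre of the mouth of the lock-button well, a round vertical hole of 16 mm diameter with a yellow ring round it, flush in the top of the lock housing (160 mm above the table; at x 40, y 194 mm from the dispenser's origin). Axes as the dispenser's. Too narrow for a finger.
- button_top (a point): Centre of the top of the red button (13 mm diameter) at the bottom of that well: 12 mm below the mouth when out, 20 mm below when fully in. It is pressed straight down.
- lock_button (a joint): Travel of the red button, m: 0 out (arm locked), 0.008 fully in (arm free). An over-centre spring resists with at most about 4 N over the first half of the travel, then snaps the button fully in, where it stays by itself. While it is out, a lock pin stops the tension arm from moving back more than about 0.02 rad.
- tensioner (a joint): Angle of the tension arm, rad: 0 at rest, roller on the core (start), growing as it is pushed back (grip towards the dispenser's +x), stop at 0.80. Pivot axis along the dispenser's y, at x 50, z 60 mm from its origin. A spring pulls it forward: 6 N at the grip at 0, 9 N at 0.8. Ratchet clicks at about 0.25, 0.39 and 0.52: let go, it springs forward to the last tooth passed and stays there.
- grip (a point): Middle of the orange grip sleeve (26 mm diameter, 130 mm long, along the dispenser's y) at the top of the arm, 150 mm from its pivot. At rest 31 mm in front (-x) of the dispenser's origin and 186 mm up; at the stop 84 mm behind (+x) and 206 mm up, on an arc about the pivot. Open space in front of and below it (the core's top is 58 mm lower): shut fingers pointing down can push it from the front.
- key: The pin key, loose, about 70 g: steel pin (8 mm diameter, 45 mm long), dark collar (26 mm diameter, 45 to 51 mm from the tip), round blue handle (18 mm diameter, 51 to 136 mm from the tip). Origin: tip of the pin; z runs along the key to the handle. It starts upright in the block, tip 5 mm above the table, collar on the block's top.
- key_grip (a point): A good place to grip the blue handle: on the key's axis 105 mm from the tip.
- key_tip (a point): The tip of the key's pin (the key's origin).
- key_block: Beech block for the key, 64 x 64 x 50 mm, 0.6 kg, loose. Origin: centre of its underside. A vertical hole of 15 mm diameter, 47 mm deep, in the middle of its top. It stands to the left or to the right of the dispenser; the flour shaker stands on the other side.
- block_hole (a point): Centre of the mouth of the block's hole, 50 mm above the table.
- shaker: Flour shaker, glass with steel top, 64 mm diameter, 130 mm high. Origin: centre of its underside. Leave alone.
- ring_cutter: Round steel biscuit cutter, 62 mm diameter, 28 mm high. Origin: centre of its underside. Leave alone.
- square_cutter: Square aluminium biscuit cutter, 44 mm wide, 28 mm high. Origin: centre of its underside. Leave alone.
Mind the look-alikes: they are no part of the job. Several things look just like the key: the one meant starts farthest from the robot's base.

How it is judged:
On the way, in this order (a step that is already met when the one before it is completed fails the run):
1. the red lock button is pressed fully in, with the key's pin in the well (value of joint lock_button above 0.006 m and distance between key_tip and button_top below 0.012 m), for 0.1 s.
2. the key stands released in its block again, the pin fully in the hole (horizontal distance between key_tip and block_hole below 0.009 m and z of key_tip in the frame of key_block below 0.012 m and angle between key's own z axis and vertical below 0.2 rad and contact force between the fingers and key below 0.1 N), for 0.2 s.
3. the tension arm is pushed back past its last ratchet click (value of joint tensioner above 0.6 rad and value of joint lock_button above 0.006 m), for 0.1 s.
At the end, for the whole second after the job is handed in: The robot holds the tension arm still beyond 0.66 rad (last click 0.52, stop 0.80), pushing with over 4 N; the button is still in; the key stands untouched in its block, upright within 0.2 rad, tip under 12 mm above the block's underside and within 9 mm of the hole's axis (all of step 2 and value of joint tensioner above 0.66 rad and velocity of joint tensioner between -0.1 and 0.1 rad/s and contact force between any of the fingers, the arm and tensioner above 4 N and contact force between key and tensioner below 0.1 N and value of joint lock_button above 0.006 m); the arm keeps its last pose, push and grip.
It fails at once if the flour shaker is moved by more than 30 mm (distance of shaker from where it was at the start of the episode above 0.03 m).
It fails at once if the round cutter is moved by more than 30 mm (distance of ring_cutter from where it was at the start of the episode above 0.03 m).
It fails at once if the square cutter is moved by more than 30 mm (distance of square_cutter from where it was at the start of the episode above 0.03 m).
It also fails if it takes over 72 s, if anything falls off the work surface, if the arm or the gripper's body presses on something with over 40 N, if the wrist force passes 120 N, or if a joint passes its speed limit or range.

## Working session

There is one attempt and no reset: what is moved stays moved. The work goes in short steps, Python scripts to look and compute and a shell command to move; the robot and the scene stay as the last step left them, time stands still between calls to the robot, and variables do not carry over. Pictures are saved under pics/ and viewed, at most 10 in all, crops included, and the job is handed in when it is done.

```bash
mkdir -p pics
cat > h.py <<'E'
import numpy as np, cv2
from plant import status, viewer, order
def world(c,p): return c["R"].T@(np.array(p)-c["t"])
def finds(c,n):
    for d in viewer.find_in(c,n)[:6]:
        if d["p"]>.2: print(n,round(d["p"],2),np.round(world(c,d["centre"]),3), "px",np.round(pix(c,world(c,d["centre"]))))
def pix(c,X):
    K=np.array([[c["fx"],0,c["cx"]],[0,c["fy"],c["cy"]],[0,0,1.]])
    return cv2.projectPoints(np.array([X],float),cv2.Rodrigues(np.array(c["R"]))[0],np.array(c["t"],float),K,np.array(c["dist"],float))[0].ravel()
def cloud(c):
    K=np.array([[c["fx"],0,c["cx"]],[0,c["fy"],c["cy"]],[0,0,1.]])
    h,w=c["depth"].shape
    u=np.stack(np.meshgrid(np.arange(w),np.arange(h)),-1).reshape(-1,1,2).astype(np.float64)
    n=cv2.undistortPoints(u,K,np.array(c["dist"],float)).reshape(h,w,2)
    P=np.dstack([n,np.ones((h,w))])*c["depth"][...,None]
    return (P-c["t"])@np.array(c["R"])
def save(c,n): cv2.imwrite("pics/"+n+".png",c["frame"][...,::-1])
E
python3 - <<'E'
from h import *
for n in("scene","top"):
    c=viewer.camera(n); save(c,n+"0"); print(n,np.round(-c["R"].T@c["t"],2))
    for t in("key","key_block","dispenser","grip","button_hole","shaker","ring_cutter","square_cutter"): finds(c,t)
print(status.state())
E
```

```text
scene [0.81 0.55 0.73]
key 0.87 [0.45  0.374 0.101] px [390. 330.]
key 0.74 [0.312 0.3   0.106] px [413. 267.]
key 0.68 [0.371 0.322 0.09 ] px [399. 293.]
key 0.54 [0.427 0.285 0.093] px [366. 292.]
key_block 0.98 [0.459 0.378 0.048] px [382. 348.]
dispenser 0.97 [ 0.56  -0.017  0.096] px [231. 226.]
dispenser 0.63 [0.451 0.372 0.102] px [389. 329.]
grip 0.83 [ 0.545 -0.04   0.136] px [231. 205.]
grip 0.32 [ 0.559 -0.015  0.094] px [232. 227.]
button_hole 0.57 [ 0.564 -0.017  0.097] px [230. 226.]
shaker 0.82 [ 0.503 -0.362  0.105] px [191. 143.]
shaker 0.65 [0.444 0.371 0.108] px [392. 325.]
ring_cutter 0.65 [ 0.558 -0.017  0.097] px [232. 225.]
ring_cutter 0.61 [0.628 0.36  0.019] px [304. 396.]
ring_cutter 0.35 [ 0.547 -0.043  0.135] px [229. 205.]
square_cutter 0.63 [ 0.64  -0.362  0.016] px [152. 184.]
top [0.43 0.   1.07]
key 0.71 [0.307 0.288 0.099] px [144. 291.]
key 0.7 [0.418 0.272 0.101] px [150. 243.]
key 0.57 [0.445 0.364 0.108] px [110. 232.]
key 0.51 [0.366 0.31  0.1  ] px [134. 266.]
key_block 0.95 [0.445 0.354 0.054] px [122. 232.]
key_block 0.67 [ 0.634 -0.366  0.02
[... 370 characters left out ...]
px [403. 158.]
{'time': 0.9, 'qpos': array([ 1.03187698e+00,  3.58768644e-01,  1.51037075e+00, -3.15369752e-05,
        1.27249080e+00, -1.15085053e-01]), 'joint_vel': array([ 0.0010925 ,  0.00025034,  0.00071664,  0.0016804 , -0.00288581,
        0.00055229]), 'effort': array([-2.11003760e-03, -5.15318620e+01, -2.71126521e+01,  6.71613193e-02,
        2.45563674e-02, -2.75447087e-05]), 'tool_pos': array([0.24675922, 0.54689828, 0.22265262]), 'eef_rot': array([ 2.10330011e-01,  9.77630444e-01, -2.26162555e-05,  8.24440800e-06]), 'force': array([ 0.09341187,  0.44989338, -0.5994258 ]), 'moment': array([-0.05655699, -0.03987356, -0.01149335]), 'gripper_force': 0.0, 'width': 0.0878674495203288}
```

View pics/scene0.png

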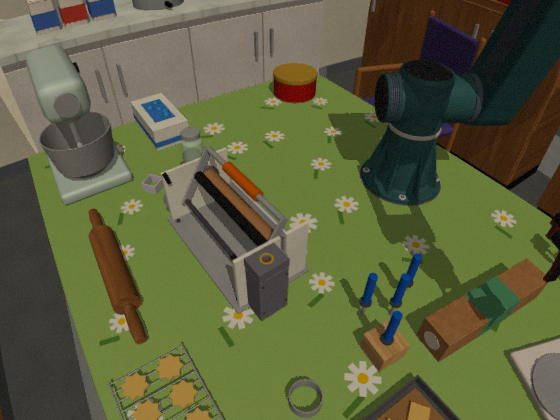

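View pics/top0.png

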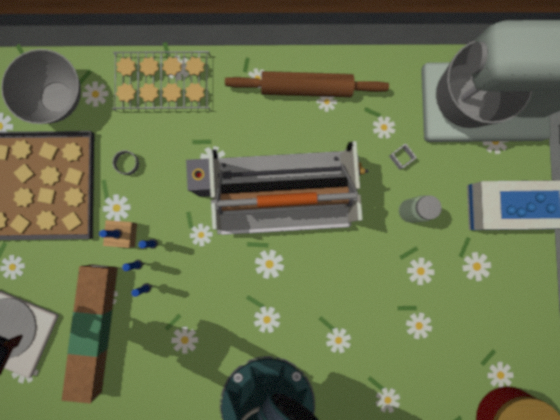

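The scene view shows the block key at (392,325) with three look-alikes at around (370–413, 265–292), and the lock housing ring at (267,259). In the top view the same key is at (110,232), the ring at (198,174) and the orange grip at (287,199). The block key is the farthest from the base (0.57 m).

Run:
```python
from h import *
for n in("scene","top"):
    c=viewer.camera(n); X=cloud(c); hsv=cv2.cvtColor(c["frame"],cv2.COLOR_RGB2HSV)
    H,S,V=[hsv[...,i].astype(int) for i in range(3)]
    b=(abs(H-112)<12)&(S>150)&(V>40)
    B=X[b&(np.hypot(X[...,0]-.445,X[...,1]-.365)<.04)]
    print(n,"blue",len(B),np.round(np.median(B,0),4)); 
    top=B[B[:,2]>.13]; print(" top",len(top),np.round(top.mean(0),4) if len(top) else "")
    m=np.abs(X[...,2]-.05)<.005
    m&=(np.hypot(X[...,0]-.445,X[...,1]-.36)<.06)
    P=X[m]; r=cv2.minAreaRect(P[:,:2].astype(np.float32)); print(" blocktop",len(P),r)
    m=(np.abs(X[...,2]-.16)<.006)&(X[...,1]>.1)&(X[...,1]<.3)&(X[...,0]>.4)
    y=(abs(H-24)<8)&(S>140)&(V>90)&m; print(" ring",y.sum(),np.round(X[y].mean(0),4), np.ptp(X[y],axis=0).round(3))
    P=X[m&(X[...,1]>.155)]; print(" housing",len(P),cv2.minAreaRect(P[:,:2].astype(np.float32)))
    o=(abs(H-9)<6)&(S>200)&(V>120)&(abs(X[...,2]-.19)<.03)&(X[...,0]>.4)
    G=X[o];l=cv2.fitLine(G[:,:2].astype(np.float32),cv2.DIST_HUBER,0,.01,.01).ravel()
    print(" grip",len(G),G.mean(0).round(4),np.ptp(G,axis=0).round(3),l,np.degrees(np.arctan2(-l[0],l[1])))
```

```text
scene blue 274 [0.4483 0.3741 0.1137]
 top 92 [0.4448 0.3724 0.14  ]
 blocktop 833 ((0.4416293203830719, 0.37135374546051025), (0.06671245396137238, 0.06719285249710083), 86.42166137695312)
 ring 67 [0.5713 0.1511 0.1613] [0.027 0.026 0.006]
 housing 433 ((0.5709584951400757, 0.1672990918159485), (0.07080419361591339, 0.02447649836540222), 0.17523762583732605)
 grip 431 [ 0.5167 -0.0824  0.1975] [0.133 1.49  0.035] [ 0.05552708 -0.9984572   0.5166873  -0.08241306] -176.8169
top blue 82 [0.4431 0.3606 0.1282]
 top 39 [0.4428 0.3658 0.141 ]
 blocktop 544 ((0.4428617060184479, 0.36783844232559204), (0.06564395129680634, 0.0639294758439064), 84.78144073486328)
 ring 9 [0.5663 0.1461 0.1614] [0.009 0.013 0.003]
 housing 298 ((0.5720686912536621, 0.16638770699501038), (0.07076204568147659, 0.020939920097589493), 0.19726711511611938)
 grip 488 [ 0.5103 -0.0478  0.1987] [0.025 0.121 0.011] [ 0.04859376 -0.99881864  0.51032513 -0.04782525] -177.21469
```

```bash
python3 -m jog '[{"gripper":0,"tx":0.98,"ty":-0.89,"wz":0.6},{"gripper":0,"tx":0.98,"ty":-0.89,"wz":0.6},{"gripper":0,"tx":0.98,"ty":-0.89,"wz":0.6},{"gripper":0,"tx":0.98,"ty":-0.89,"wz":0.6},{"gripper":0,"tx":0.98,"ty":-0.89,"wz":0.6},{"gripper":0,"tx":0.98,"ty":-0.89,"wz":0.6},{"gripper":0,"tx":0.98,"ty":-0.89,"wz":0.6},{"gripper":0,"tx":0.98,"ty":-0.89,"wz":0.6},{"gripper":0},{"gripper":0}]'
```

```text
invalid input
```

```bash
python3 -m jog '[{"gripper":0,"tx":1,"ty":-0.9,"tz":0,"wx":0,"wy":0,"wz":0.6}]'; python3 -m jog --help | head -20
```

```text
time: 1.08
tool_pos: [0.269, 0.5272, 0.2227]
eef_rot: [0.183, 0.983, 0.001, -0.001]
force: [0.5, 0.7, 0.1]
width: 0.0841
gripper_force: 0.0invalid input: not JSON, or not a number
```

```bash
python3 -m jog '[{"gripper":0,"tx":0.98,"ty":-0.89,"tz":0,"wx":0,"wy":0,"wz":0.6},{"gripper":0,"tx":0.98,"ty":-0.89,"tz":0,"wx":0,"wy":0,"wz":0.6},{"gripper":0,"tx":0.98,"ty":-0.89,"tz":0,"wx":0,"wy":0,"wz":0.6},{"gripper":0,"tx":0.98,"ty":-0.89,"tz":0,"wx":0,"wy":0,"wz":0.6},{"gripper":0,"tx":0.98,"ty":-0.89,"tz":0,"wx":0,"wy":0,"wz":0.6},{"gripper":0,"tx":0.98,"ty":-0.89,"tz":0,"wx":0,"wy":0,"wz":0.6},{"gripper":0,"tx":0.98,"ty":-0.89,"tz":0,"wx":0,"wy":0,"wz":0.6},{"gripper":0,"tx":0,"ty":0,"tz":0,"wx":0,"wy":0,"wz":0},{"gripper":0,"tx":0,"ty":0,"tz":0,"wx":0,"wy":0,"wz":0},{"gripper":0,"tx":0,"ty":0,"tz":0,"wx":0,"wy":0,"wz":0}]'
python3 - <<'E'
from h import *
c=viewer.camera("scene"); im=c["frame"][230:400,300:480]
for X in [(.4435,.369,.141),(.4435,.369,.05)]: print(pix(c,X))
cv2.imwrite("pics/a1.png",cv2.resize(im,None,fx=3.3,fy=3.3)[...,::-1])
E
```

```text
time: 1.92
tool_pos: [0.4428, 0.3688, 0.2226]
eef_rot: [0.003, 1.0, 0.0, -0.0]
force: [-0.0, -0.5, 0.7]
width: 0.0436
gripper_force: 0.0
[395.62467595 314.29710446]
[384.85898657 339.33165687]
```

View pics/a1.png

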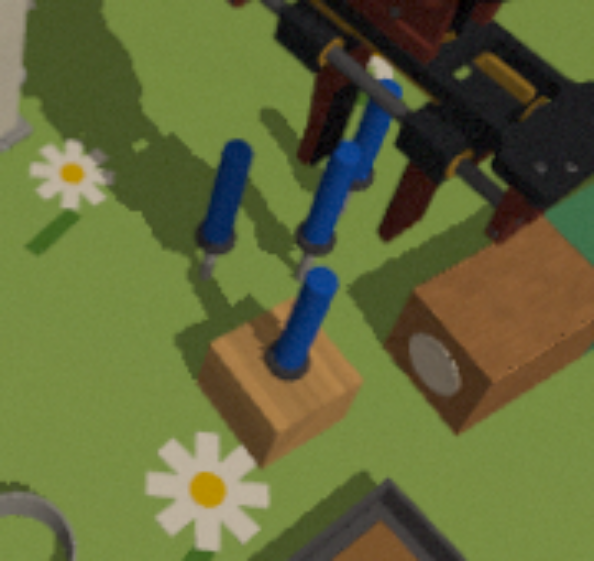

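The crop shows the gripper open above the key; the handle top is at (397,315), against a prediction of (396,314). I'll descend and grip.

```bash
python3 -m jog '[{"gripper":0,"tx":0,"ty":0,"tz":-0.9,"wx":0,"wy":0,"wz":0},{"gripper":0,"tx":0,"ty":0,"tz":-0.9,"wx":0,"wy":0,"wz":0},{"gripper":0,"tx":0,"ty":0,"tz":-0.9,"wx":0,"wy":0,"wz":0},{"gripper":0,"tx":0,"ty":0,"tz":-0.9,"wx":0,"wy":0,"wz":0},{"gripper":0,"tx":0,"ty":0,"tz":-0.9,"wx":0,"wy":0,"wz":0},{"gripper":0,"tx":0,"ty":0,"tz":-0.8,"wx":0,"wy":0,"wz":0},{"gripper":0,"tx":0,"ty":0,"tz":0,"wx":0,"wy":0,"wz":0},{"gripper":0,"tx":0,"ty":0,"tz":0,"wx":0,"wy":0,"wz":0}]' && python3 -m jog '[{"gripper":1,"tx":0,"ty":0,"tz":0,"wx":0,"wy":0,"wz":0},{"gripper":1,"tx":0,"ty":0,"tz":0,"wx":0,"wy":0,"wz":0},{"gripper":1,"tx":0,"ty":0,"tz":0,"wx":0,"wy":0,"wz":0},{"gripper":1,"tx":0,"ty":0,"tz":0,"wx":0,"wy":0,"wz":0},{"gripper":1,"tx":0,"ty":0,"tz":0,"wx":0,"wy":0,"wz":0},{"gripper":1,"tx":0,"ty":0,"tz":0,"wx":0,"wy":0,"wz":0}]' 30
```

```text
time: 2.63
tool_pos: [0.4415, 0.3691, 0.0895]
eef_rot: [0.002, 1.0, -0.001, -0.001]
force: [-0.1, -0.3, 0.7]
width: 0.0439
gripper_force: 0.0
time: 3.13
tool_pos: [0.4438, 0.369, 0.0911]
eef_rot: [0.003, 1.0, 0.0, 0.001]
force: [-0.7, -0.1, 5.6]
width: 0.0175
gripper_force: 30.0
```

```bash
python3 -m jog '[{"gripper":1,"tx":0,"ty":0,"tz":0.5,"wx":0,"wy":0,"wz":0},{"gripper":1,"tx":0,"ty":0,"tz":0.9,"wx":0,"wy":0,"wz":0},{"gripper":1,"tx":0,"ty":0,"tz":1,"wx":0,"wy":0,"wz":0},{"gripper":1,"tx":0,"ty":0,"tz":1,"wx":0,"wy":0,"wz":0},{"gripper":1,"tx":0,"ty":0,"tz":1,"wx":0,"wy":0,"wz":0},{"gripper":1,"tx":0,"ty":0,"tz":1,"wx":0,"wy":0,"wz":0},{"gripper":1,"tx":0,"ty":0,"tz":1,"wx":0,"wy":0,"wz":0},{"gripper":1,"tx":0,"ty":0,"tz":1,"wx":0,"wy":0,"wz":0}]' && python3 -m jog '[{"gripper":1,"tx":0.5,"ty":-0.8,"tz":0,"wx":0,"wy":0,"wz":0},{"gripper":1,"tx":0.5,"ty":-0.9,"tz":0,"wx":0,"wy":0,"wz":0},{"gripper":1,"tx":0.5,"ty":-0.9,"tz":0,"wx":0,"wy":0,"wz":0},{"gripper":1,"tx":0.5,"ty":-0.9,"tz":0,"wx":0,"wy":0,"wz":0},{"gripper":1,"tx":0.5,"ty":-0.9,"tz":0,"wx":0,"wy":0,"wz":0},{"gripper":1,"tx":0.5,"ty":-0.9,"tz":0,"wx":0,"wy":0,"wz":0},{"gripper":1,"tx":0.6,"ty":-0.9,"tz":0,"wx":0,"wy":0,"wz":0},{"gripper":1,"tx":0.5,"ty":-0.9,"tz":0,"wx":0,"wy":0,"wz":0},{"gripper":1,"tx":0.5,"ty":-0.9,"tz":0,"wx":0,"wy":0,"wz":0},{"gripper":1,"tx":0.5,"ty":-0.7,"tz":0,"wx":0,"wy":0,"wz":0},{"gripper":1,"tx":0,"ty":0,"tz":0,"wx":0,"wy":0,"wz":0},{"gripper":1,"tx":0,"ty":0,"tz":0,"wx":0,"wy":0,"wz":0}]'
python3 - <<'E'
from h import *
c=viewer.camera("scene"); im=c["frame"][180:320,180:350]
print(status.state()["tool_pos"])
for X in [(.571,.151,.16),(.571,.151,.19)]: print(pix(c,X), (pix(c,X)-[180,180])*4)
cv2.imwrite("pics/a2.png",cv2.resize(im,None,fx=4,fy=4,interpolation=cv2.INTER_CUBIC)[...,::-1])
E
```

```text
time: 3.8
tool_pos: [0.4429, 0.3683, 0.2762]
eef_rot: [0.003, 1.0, -0.0, -0.0]
force: [0.0, 0.7, -0.8]
width: 0.018
gripper_force: 30.0
time: 4.8
tool_pos: [0.5709, 0.1502, 0.2747]
eef_rot: [0.004, 1.0, 0.0, -0.0]
force: [-0.0, 0.4, -0.4]
width: 0.0174
gripper_force: 30.0
[0.5703172  0.15107678 0.27481096]
[266.50955468 258.28536946] [346.03821871 313.14147783]
[266.27538393 247.89158402] [345.10153572 271.5663361 ]
```

View pics/a2.png

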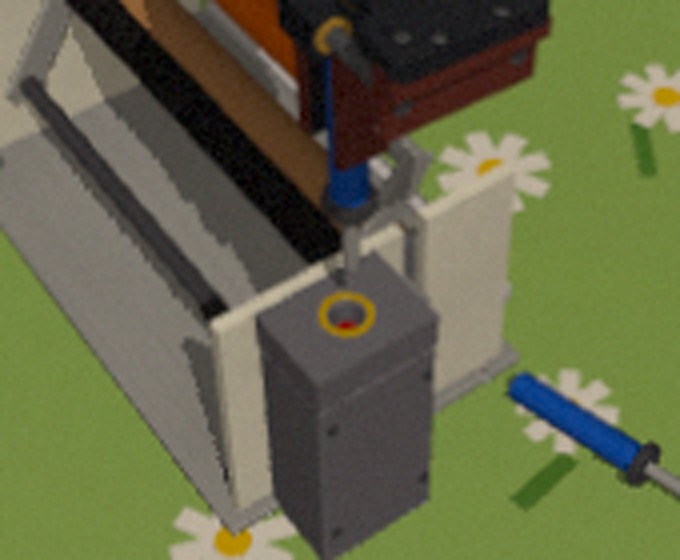

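The crop shows the pin tip at (345,280), directly above the ring centre at (347,316), which matches the prediction. A look-alike key now lies on the table at the right, clear of the work. I'll press the button now.

```bash
python3 -m jog '[{"gripper":1,"tx":0,"ty":0,"tz":-0.3,"wx":0,"wy":0,"wz":0},{"gripper":1,"tx":0,"ty":0,"tz":-0.3,"wx":0,"wy":0,"wz":0},{"gripper":1,"tx":0,"ty":0,"tz":-0.3,"wx":0,"wy":0,"wz":0},{"gripper":1,"tx":0,"ty":0,"tz":-0.3,"wx":0,"wy":0,"wz":0},{"gripper":1,"tx":0,"ty":0,"tz":-0.2,"wx":0,"wy":0,"wz":0},{"gripper":1,"tx":0,"ty":0,"tz":0,"wx":0,"wy":0,"wz":0}]' && python3 -m jog '[{"gripper":1,"tx":0,"ty":0,"tz":-0.15,"wx":0,"wy":0,"wz":0},{"gripper":1,"tx":0,"ty":0,"tz":-0.15,"wx":0,"wy":0,"wz":0},{"gripper":1,"tx":0,"ty":0,"tz":-0.15,"wx":0,"wy":0,"wz":0},{"gripper":1,"tx":0,"ty":0,"tz":-0.1,"wx":0,"wy":0,"wz":0},{"gripper":1,"tx":0,"ty":0,"tz":0,"wx":0,"wy":0,"wz":0},{"gripper":1,"tx":0,"ty":0,"tz":0,"wx":0,"wy":0,"wz":0}]'
```

```text
time: 5.35
tool_pos: [0.5701, 0.1513, 0.2385]
eef_rot: [0.002, 1.0, -0.0, -0.001]
force: [-0.3, -0.1, -0.6]
width: 0.0177
gripper_force: 30.0
time: 5.85
tool_pos: [0.5703, 0.1511, 0.226]
eef_rot: [0.002, 1.0, -0.0, -0.0]
force: [0.4, 0.7, -0.2]
width: 0.0179
gripper_force: 30.0
```

```bash
python3 -m jog '[{"gripper":1,"tx":0,"ty":0,"tz":-0.1,"wx":0,"wy":0,"wz":0},{"gripper":1,"tx":0,"ty":0,"tz":-0.05,"wx":0,"wy":0,"wz":0},{"gripper":1,"tx":0,"ty":0,"tz":0,"wx":0,"wy":0,"wz":0},{"gripper":1,"tx":0,"ty":0,"tz":0,"wx":0,"wy":0,"wz":0}]'
```

```text
time: 6.18
tool_pos: [0.5711, 0.1512, 0.2252]
eef_rot: [0.002, 1.0, 0.0, 0.001]
force: [-4.2, -1.0, 16.3]
width: 0.0182
gripper_force: 30.0
```

```bash
python3 -m jog '[{"gripper":1,"tx":0,"ty":0,"tz":0.3,"wx":0,"wy":0,"wz":0},{"gripper":1,"tx":0,"ty":0,"tz":0.6,"wx":0,"wy":0,"wz":0},{"gripper":1,"tx":0,"ty":0,"tz":0.8,"wx":0,"wy":0,"wz":0},{"gripper":1,"tx":0,"ty":0,"tz":0.5,"wx":0,"wy":0,"wz":0},{"gripper":1,"tx":0,"ty":0,"tz":0,"wx":0,"wy":0,"wz":0},{"gripper":1,"tx":0,"ty":0,"tz":0,"wx":0,"wy":0,"wz":0}]'
python3 - <<'E'
from h import *
for n in ("scene","top"):
    c=viewer.camera(n); X=cloud(c)
    finds(c,"key_block")
    m=(np.abs(X[...,2]-.05)<.005)&(np.hypot(X[...,0]-.443,X[...,1]-.369)<.07)
    r=cv2.minAreaRect(X[m][:,:2].astype(np.float32)); print(n,m.sum(),r)
    if n=="scene":
        im=c["frame"][180:420,180:480]; print((pix(c,(.443,.369,.05))-[180,180])*2.5,(pix(c,(.571,.151,.16))-[180,180])*2.5)
        cv2.imwrite("pics/a3.png",cv2.resize(im,None,fx=2.5,fy=2.5,interpolation=cv2.INTER_CUBIC)[...,::-1])
E
```

```text
time: 6.68
tool_pos: [0.571, 0.1512, 0.2779]
eef_rot: [0.002, 1.0, 0.0, 0.001]
force: [0.1, 0.8, -0.3]
width: 0.0174
gripper_force: 30.0
key_block 0.89 [0.453 0.375 0.047] px [383. 345.]
scene 1048 ((0.4423620402812958, 0.37102770805358887), (0.06616972386837006, 0.06676258146762848), 85.0739517211914)
[512.61401478 397.98954647] [216.27388669 195.71342364]
key_block 0.91 [0.443 0.361 0.053] px [120. 233.]
top 649 ((0.44294601678848267, 0.36789411306381226), (0.06651069223880768, 0.06375107169151306), 84.75621795654297)
```

View pics/a3.png

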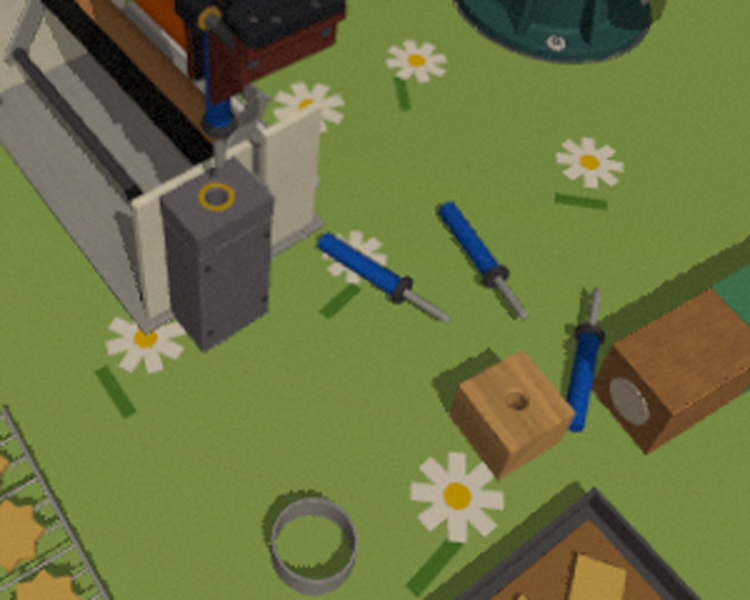

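The crop shows the block unmoved, with its hole at (517,400) against a prediction of (513,398). The ring is empty with the button deep down, and the fallen look-alikes don't touch the hole. I'll reverse the carry move.

```bash
python3 -m jog '[{"gripper":1,"tx":-0.5,"ty":0.7,"tz":0,"wx":0,"wy":0,"wz":0},{"gripper":1,"tx":-0.5,"ty":0.9,"tz":0,"wx":0,"wy":0,"wz":0},{"gripper":1,"tx":-0.5,"ty":0.9,"tz":0,"wx":0,"wy":0,"wz":0},{"gripper":1,"tx":-0.5,"ty":0.9,"tz":0,"wx":0,"wy":0,"wz":0},{"gripper":1,"tx":-0.5,"ty":0.9,"tz":0,"wx":0,"wy":0,"wz":0},{"gripper":1,"tx":-0.5,"ty":0.9,"tz":0,"wx":0,"wy":0,"wz":0},{"gripper":1,"tx":-0.6,"ty":0.9,"tz":0,"wx":0,"wy":0,"wz":0},{"gripper":1,"tx":-0.5,"ty":0.9,"tz":0,"wx":0,"wy":0,"wz":0},{"gripper":1,"tx":-0.5,"ty":0.9,"tz":0,"wx":0,"wy":0,"wz":0},{"gripper":1,"tx":-0.5,"ty":0.8,"tz":0,"wx":0,"wy":0,"wz":0},{"gripper":1,"tx":0,"ty":0,"tz":0,"wx":0,"wy":0,"wz":0},{"gripper":1,"tx":0,"ty":0,"tz":0,"wx":0,"wy":0,"wz":0}]' && python3 -m jog '[{"gripper":1,"tx":0,"ty":0,"tz":-0.9,"wx":0,"wy":0,"wz":0},{"gripper":1,"tx":0,"ty":0,"tz":-0.9,"wx":0,"wy":0,"wz":0},{"gripper":1,"tx":0,"ty":0,"tz":-0.9,"wx":0,"wy":0,"wz":0},{"gripper":1,"tx":0,"ty":0,"tz":-0.9,"wx":0,"wy":0,"wz":0},{"gripper":1,"tx":0,"ty":0,"tz":-0.8,"wx":0,"wy":0,"wz":0},{"gripper":1,"tx":0,"ty":0,"tz":-0.4,"wx":0,"wy":0,"wz":0},{"gripper":1,"tx":0,"ty":0,"tz":0,"wx":0,"wy":0,"wz":0},{"gripper":1,"tx":0,"ty":0,"tz":0,"wx":0,"wy":0,"wz":0}]'
python3 - <<'E'
from h import *
c=viewer.camera("scene"); im=c["frame"][280:400,310:460]
print((pix(c,(.443,.369,.05))-[310,280])*4)
cv2.imwrite("pics/a4.png",cv2.resize(im,None,fx=4,fy=4,interpolation=cv2.INTER_CUBIC)[...,::-1])
E
```

```text
time: 7.88
tool_pos: [0.4423, 0.3691, 0.2767]
eef_rot: [0.001, 1.0, -0.001, -0.001]
force: [-0.2, -0.7, 0.1]
width: 0.0176
gripper_force: 30.0
time: 8.55
tool_pos: [0.4435, 0.3679, 0.1574]
eef_rot: [0.003, 1.0, -0.0, -0.0]
force: [0.3, 0.6, 0.1]
width: 0.0177
gripper_force: 30.0
[300.18242365 236.78327435]
```

View pics/a4.png

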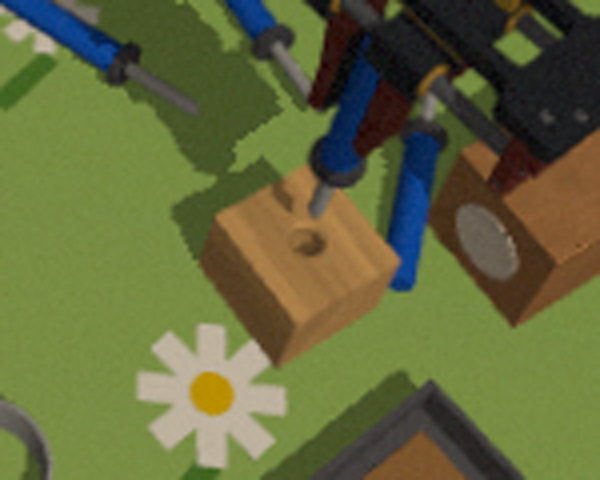

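The crop shows the tip at (316,215), about 21 mm above the block. Projected down it lands near (306,237), against the hole at (308,241), so it's within 2 mm. I'll insert it with a small nudge.

```bash
python3 -m jog '[{"gripper":1,"tx":0.02,"ty":0.04,"tz":-0.3,"wx":0,"wy":0,"wz":0},{"gripper":1,"tx":0,"ty":0,"tz":-0.3,"wx":0,"wy":0,"wz":0},{"gripper":1,"tx":0,"ty":0,"tz":-0.3,"wx":0,"wy":0,"wz":0},{"gripper":1,"tx":0,"ty":0,"tz":-0.3,"wx":0,"wy":0,"wz":0},{"gripper":1,"tx":0,"ty":0,"tz":-0.2,"wx":0,"wy":0,"wz":0},{"gripper":1,"tx":0,"ty":0,"tz":0,"wx":0,"wy":0,"wz":0}]' && python3 -m jog '[{"gripper":1,"tx":0,"ty":0,"tz":-0.3,"wx":0,"wy":0,"wz":0},{"gripper":1,"tx":0,"ty":0,"tz":-0.3,"wx":0,"wy":0,"wz":0},{"gripper":1,"tx":0,"ty":0,"tz":-0.3,"wx":0,"wy":0,"wz":0},{"gripper":1,"tx":0,"ty":0,"tz":-0.2,"wx":0,"wy":0,"wz":0},{"gripper":1,"tx":0,"ty":0,"tz":-0.05,"wx":0,"wy":0,"wz":0},{"gripper":1,"tx":0,"ty":0,"tz":0,"wx":0,"wy":0,"wz":0}]'
```

```text
time: 9.1
tool_pos: [0.4428, 0.3691, 0.1211]
eef_rot: [0.002, 1.0, -0.001, -0.001]
force: [-0.8, 0.1, -1.4]
width: 0.0174
gripper_force: 30.0
time: 9.6
tool_pos: [0.4434, 0.3694, 0.0932]
eef_rot: [0.002, 1.0, -0.0, -0.001]
force: [0.6, -0.4, -0.5]
width: 0.0177
gripper_force: 30.0
```

Fully in, about 2 mm above the seat. I'll go down 1 mm more, open to half width and retreat upward.

```bash
python3 -m jog '[{"gripper":1,"tx":0,"ty":0,"tz":-0.05,"wx":0,"wy":0,"wz":0},{"gripper":1,"tx":0,"ty":0,"tz":0,"wx":0,"wy":0,"wz":0},{"gripper":0,"tx":0,"ty":0,"tz":0,"wx":0,"wy":0,"wz":0},{"gripper":0,"tx":0,"ty":0,"tz":0,"wx":0,"wy":0,"wz":0},{"gripper":0,"tx":0,"ty":0,"tz":0,"wx":0,"wy":0,"wz":0},{"gripper":0,"tx":0,"ty":0,"tz":0,"wx":0,"wy":0,"wz":0},{"gripper":0,"tx":0,"ty":0,"tz":0,"wx":0,"wy":0,"wz":0}]' && python3 -m jog '[{"gripper":0,"tx":0,"ty":0,"tz":0.5,"wx":0,"wy":0,"wz":0},{"gripper":0,"tx":0,"ty":0,"tz":0.9,"wx":0,"wy":0,"wz":0},{"gripper":0,"tx":0,"ty":0,"tz":1,"wx":0,"wy":0,"wz":0},{"gripper":0,"tx":0,"ty":0,"tz":1,"wx":0,"wy":0,"wz":0},{"gripper":0,"tx":0,"ty":0,"tz":1,"wx":0,"wy":0,"wz":0},{"gripper":0,"tx":0,"ty":0,"tz":1,"wx":0,"wy":0,"wz":0},{"gripper":0,"tx":0,"ty":0,"tz":1,"wx":0,"wy":0,"wz":0},{"gripper":0,"tx":0,"ty":0,"tz":1,"wx":0,"wy":0,"wz":0},{"gripper":0,"tx":0,"ty":0,"tz":0,"wx":0,"wy":0,"wz":0}]'
python3 - <<'E'
from h import *
c=viewer.camera("scene"); X=cloud(c)
hsv=cv2.cvtColor(c["frame"],cv2.COLOR_RGB2HSV).astype(int)
b=(abs(hsv[...,0]-112)<12)&(hsv[...,1]>150)&(X[...,2]>.06)&(np.hypot(X[...,0]-.443,X[...,1]-.369)<.05)
B=X[b]
for lo in(.06,.08,.1,.12,.137): 
    s=B[(B[:,2]>=lo)&(B[:,2]<lo+.02)]; print(lo,len(s),s.mean(0).round(4))
print(B[:,2].max())
E
```

```text
time: 10.18
tool_pos: [0.4438, 0.3697, 0.0928]
eef_rot: [0.002, 1.0, 0.0, 0.0]
force: [0.1, -0.5, 0.8]
width: 0.0433
gripper_force: 0.0
time: 10.93
tool_pos: [0.4461, 0.3713, 0.2831]
eef_rot: [0.002, 1.0, 0.002, 0.004]
force: [1.3, -0.6, 0.8]
width: 0.0442
gripper_force: 0.0
0.06 48 [0.4485 0.3742 0.0705]
0.08 52 [0.4489 0.3742 0.0903]
0.1 53 [0.4485 0.3748 0.1106]
0.12 61 [0.448  0.374  0.1303]
0.137 73 [0.4436 0.3718 0.1416]
0.6331158716435232
```

The key stands upright with its top at 141 mm. Next I'll shut the fingers and go in front of the grip.

```bash
python3 -m jog '[{"gripper":0,"tx":0.05,"ty":-0.8,"tz":0,"wx":0,"wy":0,"wz":0},{"gripper":1,"tx":0.05,"ty":-1,"tz":0,"wx":0,"wy":0,"wz":0},{"gripper":1,"tx":0.05,"ty":-1,"tz":0,"wx":0,"wy":0,"wz":0},{"gripper":1,"tx":0.05,"ty":-1,"tz":0,"wx":0,"wy":0,"wz":0},{"gripper":1,"tx":0.05,"ty":-1,"tz":0,"wx":0,"wy":0,"wz":0},{"gripper":1,"tx":0.05,"ty":-1,"tz":0,"wx":0,"wy":0,"wz":0},{"gripper":1,"tx":0.05,"ty":-1,"tz":0,"wx":0,"wy":0,"wz":0},{"gripper":1,"tx":0.05,"ty":-1,"tz":0,"wx":0,"wy":0,"wz":0},{"gripper":1,"tx":0.05,"ty":-1,"tz":0,"wx":0,"wy":0,"wz":0},{"gripper":1,"tx":0.05,"ty":-1,"tz":0,"wx":0,"wy":0,"wz":0}]' && python3 -m jog '[{"gripper":1,"tx":0,"ty":-1,"tz":0,"wx":0,"wy":0,"wz":0},{"gripper":1,"tx":0,"ty":-1,"tz":0,"wx":0,"wy":0,"wz":0},{"gripper":1,"tx":0,"ty":-1,"tz":0,"wx":0,"wy":0,"wz":0},{"gripper":1,"tx":0,"ty":-1,"tz":0,"wx":0,"wy":0,"wz":0},{"gripper":1,"tx":0,"ty":-1,"tz":0,"wx":0,"wy":0,"wz":0},{"gripper":1,"tx":0,"ty":-1,"tz":0,"wx":0,"wy":0,"wz":0},{"gripper":1,"tx":0,"ty":-0.8,"tz":0,"wx":0,"wy":0,"wz":0},{"gripper":1,"tx":0,"ty":0,"tz":0,"wx":0,"wy":0,"wz":0},{"gripper":1,"tx":0,"ty":0,"tz":0,"wx":0,"wy":0,"wz":0}]'
```

```text
time: 11.82
tool_pos: [0.4552, 0.1234, 0.2762]
eef_rot: [0.002, 1.0, -0.0, -0.001]
force: [0.8, -0.2, 0.1]
width: 0.0007
gripper_force: 0.0
time: 12.57
tool_pos: [0.4555, -0.0456, 0.2765]
eef_rot: [0.004, 1.0, 0.0, -0.001]
force: [1.2, -0.7, 0.2]
width: 0.0003
gripper_force: 0.0
```

```bash
python3 -m jog '[{"gripper":1,"tx":0,"ty":0,"tz":-0.8,"wx":0,"wy":0,"wz":0},{"gripper":1,"tx":0,"ty":0,"tz":-0.9,"wx":0,"wy":0,"wz":0},{"gripper":1,"tx":0,"ty":0,"tz":-0.9,"wx":0,"wy":0,"wz":0},{"gripper":1,"tx":0,"ty":0,"tz":-0.9,"wx":0,"wy":0,"wz":0},{"gripper":1,"tx":0,"ty":0,"tz":-0.9,"wx":0,"wy":0,"wz":0},{"gripper":1,"tx":0,"ty":0,"tz":0,"wx":0,"wy":0,"wz":0},{"gripper":1,"tx":0.4,"ty":0,"tz":0,"wx":0,"wy":0,"wz":0},{"gripper":1,"tx":0.4,"ty":0,"tz":0,"wx":0,"wy":0,"wz":0},{"gripper":1,"tx":0.4,"ty":0,"tz":0,"wx":0,"wy":0,"wz":0},{"gripper":1,"tx":0.4,"ty":0,"tz":0,"wx":0,"wy":0,"wz":0},{"gripper":1,"tx":0,"ty":0,"tz":0,"wx":0,"wy":0,"wz":0}]' && python3 -m jog '[{"gripper":1,"tx":0.2,"ty":0,"tz":0,"wx":0,"wy":0,"wz":0},{"gripper":1,"tx":0.2,"ty":0,"tz":0,"wx":0,"wy":0,"wz":0},{"gripper":1,"tx":0,"ty":0,"tz":0,"wx":0,"wy":0,"wz":0}]'
```

```text
time: 13.48
tool_pos: [0.495, -0.0449, 0.1684]
eef_rot: [0.002, 1.0, 0.0, -0.003]
force: [-9.9, 0.4, 4.6]
width: 0.0006
gripper_force: 5.3
time: 13.73
tool_pos: [0.5038, -0.0447, 0.1686]
eef_rot: [0.002, 1.0, 0.0, -0.003]
force: [-14.0, 0.2, 8.8]
width: 0.0004
gripper_force: 6.5
```

```bash
python3 -m jog '[{"gripper":1,"tx":0.3,"ty":0,"tz":0.1,"wx":0,"wy":0,"wz":0},{"gripper":1,"tx":0.3,"ty":0,"tz":0.1,"wx":0,"wy":0,"wz":0},{"gripper":1,"tx":0.3,"ty":0,"tz":0.1,"wx":0,"wy":0,"wz":0},{"gripper":1,"tx":0.3,"ty":0,"tz":0.1,"wx":0,"wy":0,"wz":0},{"gripper":1,"tx":0.3,"ty":0,"tz":0.1,"wx":0,"wy":0,"wz":0},{"gripper":1,"tx":0.3,"ty":0,"tz":0.1,"wx":0,"wy":0,"wz":0},{"gripper":1,"tx":0.3,"ty":0,"tz":0,"wx":0,"wy":0,"wz":0},{"gripper":1,"tx":0.3,"ty":0,"tz":0,"wx":0,"wy":0,"wz":0},{"gripper":1,"tx":0.3,"ty":0,"tz":0,"wx":0,"wy":0,"wz":0},{"gripper":1,"tx":0.3,"ty":0,"tz":0,"wx":0,"wy":0,"wz":0},{"gripper":1,"tx":0.2,"ty":0,"tz":0,"wx":0,"wy":0,"wz":0},{"gripper":1,"tx":0,"ty":0,"tz":0,"wx":0,"wy":0,"wz":0}]'
python3 - <<'E'
from h import *
for n in("scene","top"):
    c=viewer.camera(n); X=cloud(c); hsv=cv2.cvtColor(c["frame"],cv2.COLOR_RGB2HSV).astype(int)
    o=(abs(hsv[...,0]-9)<6)&(hsv[...,1]>200)&(hsv[...,2]>100)&(abs(X[...,2]-.2)<.03)&(X[...,0]>.48)&(X[...,0]<.72)&(abs(X[...,1]+.045)<.1)
    print(n,o.sum(),X[o].mean(0).round(4),X[o].min(0).round(3),X[o].max(0).round(3))
    if n=="scene":cv2.imwrite("pics/a5.png",cv2.resize(c["frame"][140:340,130:330],None,fx=3,fy=3)[...,::-1])
print(status.state()["force"],status.state()["tool_pos"])
E
```

```text
time: 14.73
tool_pos: [0.5857, -0.0439, 0.1836]
eef_rot: [0.002, 1.0, 0.001, -0.002]
force: [-8.6, 4.2, 5.4]
width: 0.0005
gripper_force: 4.3
scene 482 [ 0.6155 -0.0301  0.219 ] [ 0.595 -0.104  0.198] [0.626 0.026 0.225]
top 48 [0.6034 0.0017 0.2204] [ 0.596 -0.008  0.214] [0.613 0.009 0.226]
[-8.45910899  3.56082828  5.97111604] [ 0.58497681 -0.0438847   0.18360169]
```

View pics/a5.png

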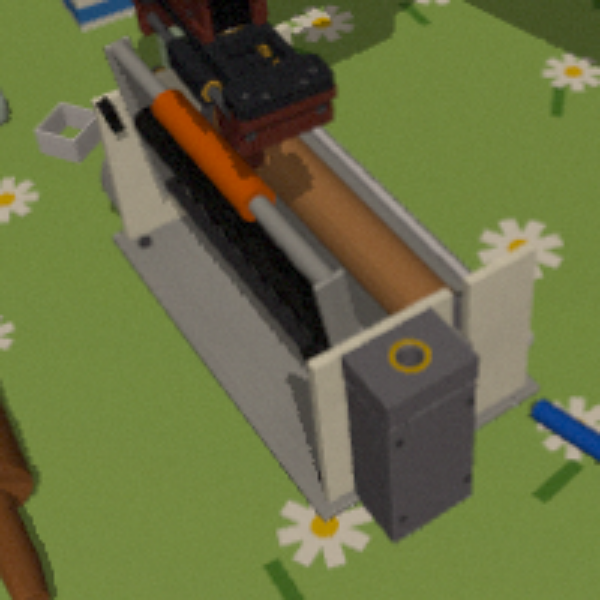

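The crop shows the grip (210,155) swung back with the fingers against it. It is at about 0.68 rad, with the housing ring at (410,355) unchanged. I'll push a little further and hold.

```bash
python3 -m jog '[{"gripper":1,"tx":0.15,"ty":0,"tz":0,"wx":0,"wy":0,"wz":0},{"gripper":1,"tx":0.15,"ty":0,"tz":0,"wx":0,"wy":0,"wz":0},{"gripper":1,"tx":0.1,"ty":0,"tz":0,"wx":0,"wy":0,"wz":0},{"gripper":1,"tx":0,"ty":0,"tz":0,"wx":0,"wy":0,"wz":0},{"gripper":1,"tx":0,"ty":0,"tz":0,"wx":0,"wy":0,"wz":0},{"gripper":1,"tx":0,"ty":0,"tz":0,"wx":0,"wy":0,"wz":0},{"gripper":1,"tx":0,"ty":0,"tz":0,"wx":0,"wy":0,"wz":0},{"gripper":1,"tx":0,"ty":0,"tz":0,"wx":0,"wy":0,"wz":0}]'
python3 - <<'E'
from h import *
c=viewer.camera("scene"); X=cloud(c); hsv=cv2.cvtColor(c["frame"],cv2.COLOR_RGB2HSV).astype(int)
h,s=hsv[...,0],hsv[...,1]
o=(abs(h-9)<6)&(s>200)&(hsv[...,2]>100)&(abs(X[...,2]-.2)<.03)&(X[...,0]>.48)&(X[...,0]<.72)&(abs(X[...,1]+.045)<.1)
print(o.sum(),X[o].mean(0).round(4),X[o].max(0).round(3))
b=(abs(h-112)<12)&(s>150)&(np.hypot(X[...,0]-.443,X[...,1]-.369)<.03)&(X[...,2]<.2)&(X[...,2]>.137); print("key top",b.sum(),X[b].mean(0).round(4))
m=(np.abs(X[...,2]-.05)<.005)&(np.hypot(X[...,0]-.443,X[...,1]-.369)<.07); print("block",cv2.minAreaRect(X[m][:,:2].astype(np.float32))[0])
for t in("ring_cutter","square_cutter","shaker"): finds(c,t)
print(status.state()["force"],status.state()["tool_pos"])
E
```

```text
time: 15.5
tool_pos: [0.594, -0.0435, 0.183]
eef_rot: [0.002, 1.0, 0.001, -0.003]
force: [-10.5, 4.2, 2.4]
width: 0.0002
gripper_force: 4.5
478 [ 0.6236 -0.0301  0.2179] [0.635 0.027 0.223]
key top 71 [0.4436 0.3719 0.1418]
block (0.44145530462265015, 0.3702579438686371)
square_cutter 0.69 [ 0.638 -0.359  0.017] px [153. 184.]
square_cutter 0.49 [ 0.619 -0.019  0.18 ] px [203. 208.]
square_cutter 0.25 [0.451 0.374 0.104] px [390. 329.]
shaker 0.33 [0.596 0.028 0.109] px [226. 241.]
[-9.29599862  4.61204341  3.2311586 ] [ 0.59394643 -0.04350954  0.18306382]
```

```bash
python3 -c "
from plant import order; print(order.sign_off())"
```

```text
the job is handed in; nothing more can be done
None
```

I handed the job in with the lock button pressed in, the blue key upright in its block, and the tension arm held back at an estimated 0.75 rad with about 10 N; the look-alike keys fell over on the table along the way, and no verdict came back at hand-in.

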